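# Open the push-latch tea box

### The arm

A 6-joint arm with a two-finger parallel gripper is mounted at the origin on the work surface. World frame = base frame: x ahead of the robot, y to its left, z up, the work surface at z = 0. Lengths are in m, angles in rad, forces in N, time in s.
With the tool pointing down it reaches from about 0.35 to 0.775 m from the base axis. Payload 5.5 kg.
Tool frame: the origin (TCP) lies midway between the tips of the shut fingers; the grasp point (between the pads) lies 19 mm behind it; z points along the fingers, y is the direction in which the jaws open and shut (so a half turn about z gives the same grasp; the last joint's range is limited). The gripper opens to 85 mm and grips with 20 to 120 N. Pads are 22 mm wide; open, the fingers measure 114 mm over their backs; the gripper's body (76 mm by 85 mm) begins 54 mm behind the grasp point. The pads swing forward as they close: fully open they stand 13 mm farther back than shut.
Start: joints at [-1.338, 0.313, 0.046, 1.304, 0, 1.431], TCP at [0.209, -0.536, 0.231] pointing down, gripper open.
Joint ranges: [-2.76, 2.76], [-0.86, 1.69], [-1.03, 1.26], [-2.2, 2.34], [-1.47, 1.5], [-3.14, 3.14]. Speed limits (rad/s): [2.57, 2.57, 3.14, 3.14, 3.14, 3.14].

### API

Orientations are given as a unit quaternion [x, y, z, w].
In Python, from workcell import ctrl, snapshot, get_calibration gives the robot as it stands.
- The arm moves only by the tool carry_out, never from a script. Its argument "series" is a list of rows, each a list of 7 numbers: the shift along the tool's x, y, z in cm, then the turn, a rotation vector about the tool's x, y, z in degrees, then the closure in counts, from 0 (fully open) to 255 (shut). A call has 1 to 12 rows; each row is the pose to reach, as a shift and turn from the pose commanded when the call began, along the tool's axes at that moment; what a row does not reach only later rows make up. A row lasts 1/8 s, in which the tool goes at most 62.5 mm and 10.7 degrees, less where a joint would pass 70% of its speed; a pose out of reach is approached as far as the arm can. A call with a gripper value outside its range is refused whole. The fingers move at their own pace and stop on an object; "squeeze" is the grip in N (left out, the last holds). Time passes only in rows, so rows that repeat a pose let the fingers close. It gives the time, the measured TCP pose, the force and the opening at its end, in the units of the state.
- ctrl.read_state(): the state, without advancing time (a new reading comes with each control period).
- snapshot(name): name is "side" or "top" or "wrist"; returns the picture (400x640x3 uint8, red, green, blue); there is no depth.
- get_calibration(name): a dict with "K" (3x3 intrinsics, pixels), "k1" (the pictures are not rectified: a ray, as slopes to the right and down, at radius r is drawn at 1 + k1 r^2 times it, then the intrinsics apply), "view" (4x4, takes a point from world to camera coordinates); the wrist camera has in their place "tool_from_camera" (4x4, takes a point from camera to tool coordinates, whose origin is the TCP and whose axes are the flange's). Camera axes: x right, y down, z forward; pixel columns grow to the right and rows downward; lengths in m; the calibration is good to about 2 mm. A picture is of the moment at which its call begins: read the wrist's pose just before it. get_calibration takes no time and is no camera call.
- ctrl.hand_in(): hands the job in, once; it reports no verdict.
The state is a dict: "t": time; "qpos": joint angles; "dq": joint speeds; "joint_efforts": joint torques, N m; "eef_pos": TCP position; "tcp_rot": TCP orientation; "wrist_force": force on the tool from outside, world axes, zero at the start; "wrist_torque": the same for the moment, N m; "grip_width": opening from 0.0 (shut) to 1.0 (fully open).
Only numpy, scipy, OpenCV 4.12 (cv2) and the standard library are available. Lean on these libraries where they do the work, as an engineer would, in place of code of your own. Each camera call takes 0.05 s, during which the arm holds its last target. There are 200 camera calls.

### The job

Open the wooden tea box on the counter without taking hold of anything: press its closed lid down near the front edge with a fingertip until the push catch lets go, draw the finger away so that the lid springs ajar on its own, then reach under the raised front edge and push the lid up and right over backwards until it rests open against its stop. Press and push only as hard as it needs, do not lift, tip or shove the box, leave the cup, the caddy and the spoon holder beside it as they are, and finish with the hand clear.

Things in the scene. Friction and masses are not known exactly. Their poses are not given: they have to be found in the camera images.
- tea_box: Wooden tea box, 200 mm front to back (its x), 280 mm wide (its y), 110 mm high, about 2.4 kg, loose on rubber feet. Origin: centre of its underside; x points from its front (the side nearer the robot) to its back, y to the left, z up. Walls 12 mm thick; the closed lid lies inset between them, flush with their tops.
- tea_lid (a joint): Angle of the tea box lid about its rear hinge, rad: 0 closed, growing as it opens. Pressed down near the front, the catch lets go at about -0.025; bottom stop at -0.04. With the finger gone the lid rises in about a second to 0.37 and rests there, ajar. Above that it falls back to 0.37 when let go, but past 1.65 it falls over to its open stop at 1.92. Once released the catch does not engage again.
- lid_front (a point): Middle of the lid's front edge, on its upper face; moves with the lid (about 60 mm up when ajar). The lid is a plain board 171 mm front to back, 252 mm wide, 12 mm thick, 0.38 kg; this edge is 172 mm from the hinge line. Press 30 mm behind it with 4 to 8 N: the lid sinks 3 to 5 mm. Axes as the box's when closed, turning with the lid.
- lid_hinge (a point): Middle of the lid's hinge line at the rear of the box, 110 mm above the counter and 88 mm behind the centre of the box; stays with the box, axes as the box's; the hinge line runs along y. The plunger that lifts the lid is near the left wall (110 mm in front of the hinge line, 118 mm to the left), clear of the middle.
- glass_cup: Clear glass cup with a small handle, 80 mm across, 75 mm high, on a white saucer 134 mm across, beside the box; bystander. Origin: centre of its underside, 6 mm above the counter.
- caddy: White plastic caddy with a clip-on lid, 102 x 138 mm, 100 mm high, beside the box; bystander. Origin: centre of its underside.
- spoon_holder: Stainless steel teaspoon holder, 72 mm across, 95 mm high, with teaspoons standing in it up to 155 mm high, beside the box; bystander. Origin: centre of its underside.

How it is judged:
By the outcome, as a careful person would: the job done as asked, in the order asked, and still so for the second after the job is handed in, with the robot touching nothing.
It also fails if it takes over 48 s, if anything falls off the work surface, if the arm or the gripper's body presses on something with over 40 N, if the wrist force passes 120 N, or if a joint passes its speed limit or range.

## Working session

There is one attempt and no reset: what is moved stays moved. The work goes in short steps, Python scripts to look and compute and a tool call to move; the robot and the scene stay as the last step left them, time stands still between calls to the robot, and variables do not carry over. Pictures are saved under pics/ and viewed, about 8 in all and at most 12, crops included, and the job is handed in when it is done.

Besides the shell and the picture viewer there is one more tool, called after "Emit:" as name(argument=value, ...), one argument or row to a line, values as JSON. carry_out: Moves the arm, as the interface text tells. Its arguments: {"type":"object","properties":{"series":{"type":"array","items":{"type":"array","items":{"type":"number"}}},"squeeze":{"type":"number"}},"required":["series"]}

```bash
mkdir -p pics; python3 - <<'E'
from workcell import ctrl, snapshot, get_calibration
import cv2,numpy as np
np.set_printoptions(precision=4,suppress=True)
for n in("side","top"):
    cv2.imwrite(f"pics/{n}0.png",snapshot(n)[:,:,::-1]); c=get_calibration(n); print(n,c["K"],c["k1"],np.array(c["view"]))
print(get_calibration("wrist")); print(ctrl.read_state())
E
```

```text
side [[378.6124   0.     320.2542]
 [  0.     378.6124 203.7093]
 [  0.       0.       1.    ]] -0.08266859608150949 [[-0.9392 -0.3428 -0.0179  0.5249]
 [-0.2157  0.6301 -0.7459  0.1875]
 [ 0.267  -0.6967 -0.6658  0.9536]
 [ 0.      0.      0.      1.    ]]
top [[389.985    0.     314.4739]
 [  0.     389.985  201.9272]
 [  0.       0.       1.    ]] -0.027563211289688073 [[-0.0219 -0.9996 -0.0168  0.0176]
 [-0.9948  0.0235 -0.0986  0.5353]
 [ 0.099   0.0146 -0.995   0.9915]
 [ 0.      0.      0.      1.    ]]
{'K': array([[322.3749,   0.    , 318.9996],
       [  0.    , 322.3749, 198.3924],
       [  0.    ,   0.    ,   1.    ]]), 'k1': -0.045693979936262084, 'tool_from_camera': array([[ 0.0003, -0.9597, -0.2812,  0.0712],
       [ 1.    ,  0.0004, -0.0002, -0.0005],
       [ 0.0003, -0.2812,  0.9597, -0.1425],
       [ 0.    ,  0.    ,  0.    ,  1.    ]])}
{'t': 0.1, 'qpos': array([-1.3376,  0.3139,  0.0451,  1.3036, -0.    ,  1.4312]), 'dq': array([ 0.0006, -0.0026,  0.0028,  0.0005,  0.0004, -0.0003]), 'joint_efforts': array([  0.0028, -48.1724,  29.9245,   0.0127,  -0.0001,   0.    ]), 'eef_pos': array([ 0.2093, -0.5351,  0.2305]), 'tcp_rot': array([ 0.9827,  0.1853, -0.0001, -0.0008]), 'wrist_force': array([-0.1256, -0.6145, -1.1743]), 'wrist_torque': array([-0.0008, -0.0116,  0.0055]), 'grip_width': 1.0016090361403434}
```

View pics/top0.png

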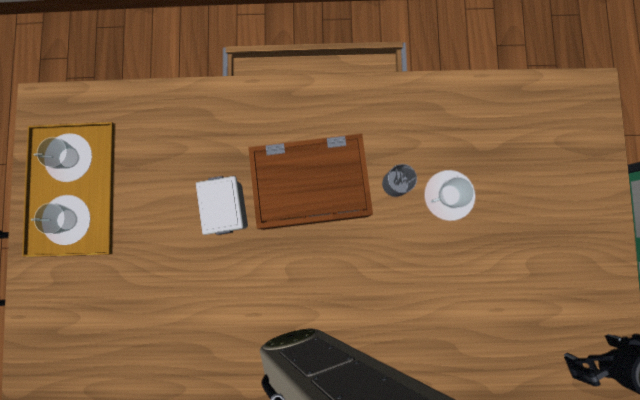

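View pics/side0.png

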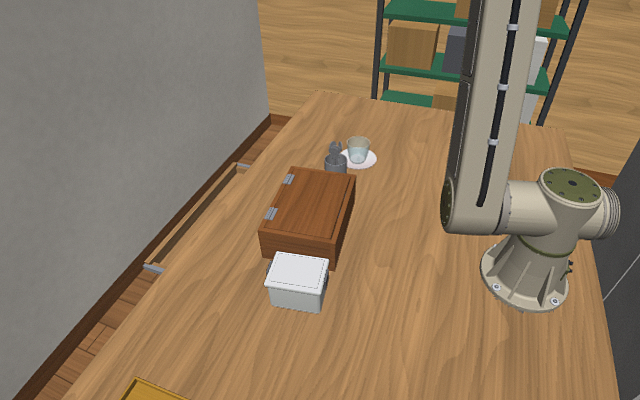

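The top view shows the box with its top-face corners near (249,147), (361,135), (372,214) and (258,228). The hinges are at the back (275,149) and (336,141), the caddy is at (220,206), the spoon holder at (400,180) and the cup at (450,195). The side view agrees: the lid is closed and the front faces the robot.

```bash
cat > h.py <<'E'
from workcell import ctrl, snapshot, get_calibration
import cv2,numpy as np
from scipy.spatial.transform import Rotation as R
np.set_printoptions(precision=4,suppress=True)
def cam(n,st=None):
    c=get_calibration(n)
    if n=="wrist":
        T=np.eye(4);T[:3,:3]=R.from_quat(st["tcp_rot"]).as_matrix();T[:3,3]=st["eef_pos"];W=T@c["tool_from_camera"]
    else: W=np.linalg.inv(c["view"])
    return c["K"],c["k1"],W
def cast(n,px,z,st=None):
    K,k1,W=cam(n,st)
    p=cv2.undistortPoints(np.array(px,float).reshape(-1,1,2),K,np.array([k1,0,0,0.]))[:,0]
    d=np.c_[p,np.ones(len(p))]@W[:3,:3].T; o=W[:3,3]
    return o+d*((z-o[2])/d[:,2])[:,None]
def proj(n,P,st=None):
    K,k1,W=cam(n,st); V=np.linalg.inv(W)
    return cv2.projectPoints(np.array(P,float).reshape(-1,1,3),cv2.Rodrigues(V[:3,:3])[0],V[:3,3],K,np.array([k1,0,0,0.]))[0][:,0]
def tool(st,P,o=None):
    "world point -> tool shift in cm"
    return R.from_quat(st["tcp_rot"]).inv().apply(np.array(P)-st["eef_pos"])*100
E
python3 - <<'E'
from h import *
print(cam("top")[2][:3,3])
im=cv2.imread("pics/top0.png"); hsv=cv2.cvtColor(im,cv2.COLOR_BGR2HSV)
print(hsv[180,310],hsv[260,310])
m=((hsv[:,:,0]<11)&(hsv[:,:,1]>120)&(hsv[:,:,2]<190)).astype(np.uint8)
m[:110]=0;m[250:]=0;m[:,:235]=0;m[:,385:]=0
m=cv2.morphologyEx(m,cv2.MORPH_CLOSE,np.ones((9,9)));m=cv2.morphologyEx(m,cv2.MORPH_OPEN,np.ones((5,5)))
c=max(cv2.findContours(m,0,1)[0],key=cv2.contourArea)
r=cv2.minAreaRect(c);b=cv2.boxPoints(r);print(r,b)
q=cv2.approxPolyDP(c,6,True)[:,0];print(q)
for p in(b,q,[[249,147],[361,135],[372,214],[258,228]]):
  P=cast("top",p,.11);print(P[:,:2],np.linalg.norm(P-np.roll(P,-1,0),axis=1))
v=cv2.resize(im[110:250,190:480],None,fx=2.7,fy=2.7,interpolation=cv2.INTER_CUBIC)
cv2.imwrite("pics/crop1.png",v)
E
```

```text
[ 0.4348 -0.0094  1.0397]
[ 11 178 116] [ 15 130 151]
((268.8692321777344, 202.45384216308594), (49.4898567199707, 21.209938049316406), 82.87498474121094) [[255.2769 179.2154]
 [276.3231 176.5846]
 [282.4615 225.6923]
 [261.4154 228.3231]]
[[257 179]
 [260 217]
 [272 227]
 [280 206]
 [269 205]]
[[0.5858 0.1461]
 [0.591  0.095 ]
 [0.4721 0.0818]
 [0.467  0.1322]] [0.0513 0.1196 0.0507 0.1197]
[[0.5862 0.1419]
 [0.4941 0.1354]
 [0.4696 0.1069]
 [0.5194 0.0871]
 [0.5224 0.1135]] [0.0924 0.0376 0.0536 0.0266 0.0699]
[[ 0.6657  0.161 ]
 [ 0.6884 -0.1127]
 [ 0.4951 -0.1323]
 [ 0.4679  0.1404]] [0.2746 0.1942 0.274  0.1989]
```

View pics/crop1.png

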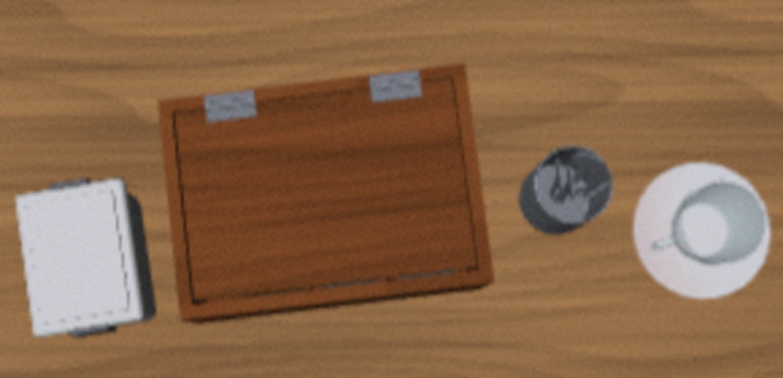

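The crop shows the top-face corners at about (249,147), (362.5,134), (373,215) and (258,227.5) in full-image pixels, with the lid seam just inside them. Next I fit a rectangle of the known size and work out the approach.

```bash
cat >> h.py <<'E'
def box(C,yaw): 
    c,s=np.cos(yaw),np.sin(yaw); return lambda x,y,z: np.array([C[0]+c*x-s*y,C[1]+s*x+c*y,z])
E
python3 - <<'E'
from h import *
P=cast("top",[[248.9,147],[362.6,134.2],[373,214.8],[258,227]],.11)[:,:2]
M=np.array([[.1,.14],[.1,-.14],[-.1,-.14],[-.1,.14]])
C=P.mean(0); Q=P-C; yaw=np.arctan2((M[:,0]*Q[:,1]-M[:,1]*Q[:,0]).sum(),(M*Q).sum())
print(C,yaw,np.degrees(yaw)); B=box(C,yaw)
print(P, np.array([B(a,b,.11) for a,b in M]))
hx=.088; L=B(hx-.172+.03,0,.11); print("press",L)
L[2]=.21
st=ctrl.read_state(); print("shift",tool(st,L))
Rt=R.from_euler('z',yaw+np.pi)*R.from_euler('x',np.pi)
print("rotvec deg",np.degrees((R.from_quat(st["tcp_rot"]).inv()*Rt).as_rotvec()))
print("others", cast("top",[[400,190],[450,205],[220,206]],.05))
E
```

```text
[0.5799 0.0126] 0.08990881021904105 5.151395366593739
[[ 0.6657  0.1612]
 [ 0.6902 -0.1167]
 [ 0.4932 -0.1346]
 [ 0.4703  0.1404]] [[ 0.6669  0.161   0.11  ]
 [ 0.692  -0.1179  0.11  ]
 [ 0.4928 -0.1358  0.11  ]
 [ 0.4677  0.143   0.11  ]]
press [0.5261 0.0077 0.11  ]
shift [ 49.2704 -39.0124   2.1222]
rotvec deg [  -0.003    -0.1349 -163.7926]
others [[ 0.5587 -0.2139  0.05  ]
 [ 0.5173 -0.3392  0.05  ]
 [ 0.5285  0.2474  0.05  ]]
```

Emit:
carry_out(
  series=[
    [49.3, -39, 2.1, 0, 0, -164, 255],
    [49.3, -39, 2.1, 0, 0, -164, 255],
    [49.3, -39, 2.1, 0, 0, -164, 255],
    [49.3, -39, 2.1, 0, 0, -164, 255],
    [49.3, -39, 2.1, 0, 0, -164, 255],
    [49.3, -39, 2.1, 0, 0, -164, 255],
    [49.3, -39, 2.1, 0, 0, -164, 255],
    [49.3, -39, 2.1, 0, 0, -164, 255],
    [49.3, -39, 2.1, 0, 0, -164, 255],
    [49.3, -39, 2.1, 0, 0, -164, 255],
    [49.3, -39, 2.1, 0, 0, -164, 255],
    [49.3, -39, 2.1, 0, 0, -164, 255],
  ],
)

```text
t: 1.6
eef_pos: [0.5265, 0.0088, 0.2095]
tcp_rot: [0.252, 0.968, -0.0, -0.001]
wrist_force: [-0.4, -0.2, -0.7]
grip_width: 0.003
```

```bash
python3 - <<'E'
from h import *
st=ctrl.read_state(); B=box([.5799,.0126],.0899)
L=B(-.054,0,.19); print(st["t"],st["eef_pos"],st["qpos"],st["wrist_force"],tool(st,L))
Rt=R.from_euler('z',.0899+np.pi)*R.from_euler('x',np.pi)
print("rotvec deg",np.degrees((R.from_quat(st["tcp_rot"]).inv()*Rt).as_rotvec()))
E
```

```text
1.6 [0.5265 0.0088 0.2095] [-0.1358  0.2283 -0.1214  1.2225 -0.0001  0.3739] [-0.4089 -0.1584 -0.7378] [-0.0171 -0.1058  1.9489]
rotvec deg [ -0.0133  -0.0823 -34.3578]
```

Emit:
carry_out(
  series=[
    [0, -0.1, 3, 0, 0, -34.4, 255],
    [0, -0.1, 5, 0, 0, -34.4, 255],
    [0, -0.1, 5, 0, 0, -34.4, 255],
    [0, -0.1, 5, 0, 0, -34.4, 255],
    [0, -0.1, 5, 0, 0, -34.4, 255],
  ],
)

```text
t: 2.22
eef_pos: [0.5257, 0.0064, 0.1598]
tcp_rot: [-0.041, 0.999, 0.0, -0.0]
wrist_force: [0.5, -0.5, -0.3]
grip_width: -0.006
```

```bash
python3 - <<'E'
from h import *
st=ctrl.read_state(); im=snapshot("wrist"); cv2.imwrite("pics/w1.png",im[:,:,::-1])
B=box([.5799,.0126],.0899)
L=B(-.054,0,.11); print(st["t"],st["eef_pos"],st["qpos"],st["wrist_force"],tool(st,L))
print("front box edge corners, lid front corners, predicted px",proj("wrist",[B(-.1,.14,.11),B(-.1,-.14,.11),B(-.084,.126,.11),B(-.084,-.126,.11)],st))
E
```

```text
2.225 [0.5257 0.0064 0.1598] [-0.1405  0.2522 -0.215   1.1046 -0.0001 -0.2216] [ 0.4616 -0.5268 -0.297 ] [-0.0598  0.1295  4.9811]
front box edge corners, lid front corners, predicted px [[549.0477 149.4333]
 [ 90.7606 153.3409]
 [522.8976 175.1886]
 [117.215  178.5938]]
```

View pics/w1.png

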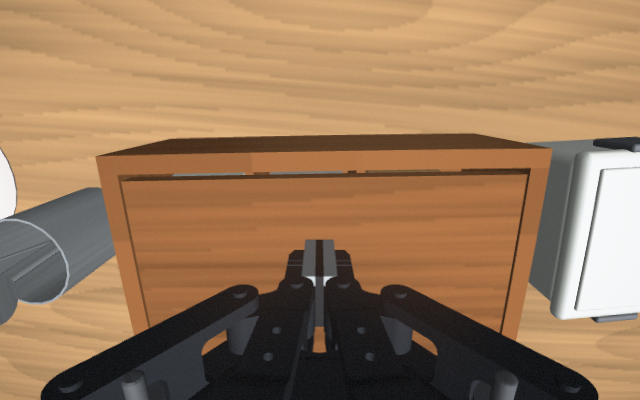

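The wrist view puts the box's front top edge from (97,156) to (549,149), within 2–3 mm of the prediction. The lid is closed and the finger is over its middle. Now the press.

Emit:
carry_out(
  series=[
    [0, 0.1, 3, 0, 0, 0, 255],
    [0, 0.1, 4.4, 0, 0, 0, 255],
    [0, 0.1, 4.7, 0, 0, 0, 255],
    [0, 0.1, 4.9, 0, 0, 0, 255],
    [0, 0.1, 5.0, 0, 0, 0, 255],
    [0, 0.1, 5.1, 0, 0, 0, 255],
    [0, 0.1, 5.2, 0, 0, 0, 255],
    [0, 0.1, 5.2, 0, 0, 0, 255],
  ],
)

```text
t: 3.28
eef_pos: [0.5265, 0.0073, 0.1089]
tcp_rot: [-0.041, 0.999, -0.0, 0.001]
wrist_force: [-0.3, -0.2, 4.0]
grip_width: 0.003
```

Emit:
carry_out(
  series=[
    [0, 0, 0.1, 0, 0, 0, 255],
    [0, 0, 0.2, 0, 0, 0, 255],
    [0, 0, 0.2, 0, 0, 0, 255],
  ],
)

```text
t: 3.65
eef_pos: [0.5265, 0.0073, 0.1065]
tcp_rot: [-0.041, 0.999, -0.0, 0.001]
wrist_force: [0.7, -0.3, 4.3]
grip_width: 0.003
```

Emit:
carry_out(
  series=[
    [0, 0, 0.05, 0, 0, 0, 255],
    [0, 0, 0.1, 0, 0, 0, 255],
    [0, 0, 0.1, 0, 0, 0, 255],
  ],
)

```text
t: 4.03
eef_pos: [0.5265, 0.0073, 0.1054]
tcp_rot: [-0.041, 0.999, -0.0, 0.0]
wrist_force: [2.3, 0.1, 4.3]
grip_width: -0.002
```

Emit:
carry_out(
  series=[
    [0, 0, -4, 0, 0, 0, 255],
    [0, 0, -10, 0, 0, 0, 255],
    [6, 0, -12, 0, 0, 0, 255],
    [12, 0, -12, 0, 0, 0, 255],
    [12, 0, -12, 0, 0, 0, 255],
    [12, 0, -12, 0, 0, 0, 255],
    [12, 0, -12, 0, 0, 0, 255],
    [12, 0, -12, 0, 0, 0, 255],
  ],
)

```text
t: 5.03
eef_pos: [0.4071, -0.0025, 0.2249]
tcp_rot: [-0.041, 0.999, 0.0, -0.0]
wrist_force: [0.6, -0.4, -0.5]
grip_width: 0.001
```

```bash
python3 - <<'E'
from h import *
st=ctrl.read_state(); im=snapshot("wrist"); cv2.imwrite("pics/w2.png",im[:,:,::-1])
print(st["t"],st["eef_pos"],st["qpos"],st["wrist_force"])
B=box([.5799,.0126],.0899); t=.37
a,z=.088-.172*np.cos(t),.11+.172*np.sin(t)
print("ajar lid front corners px",proj("wrist",[B(a,.126,z),B(a,-.126,z)],st))
E
```

```text
5.025 [ 0.4071 -0.0025  0.2249] [-0.2038 -0.009  -0.3538  1.2268 -0.0001 -0.2856] [ 0.572  -0.3608 -0.4858]
ajar lid front corners px [[487.1561 345.805 ]
 [150.5321 347.9947]]
```

View pics/w2.png

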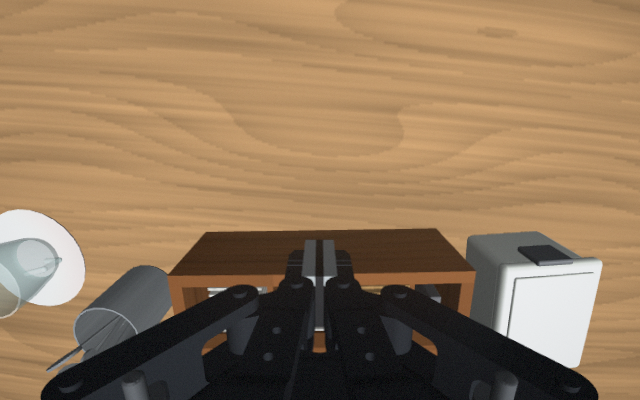

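The wrist view shows the lid ajar: the compartments are visible through the gap around (235,295), and the box front edge runs from (170,276) to (473,270). The bystanders have not moved. Next I tilt the finger forward in front of the lid edge.

Emit:
carry_out(
  series=[
    [-2, 0, 0, 0, -70, 0, 255],
    [-4, 0, 0, 0, -70, 0, 255],
    [-5.8, 0, 0.5, 0, -70, 0, 255],
    [-5.8, 0, 0.5, 0, -70, 0, 255],
    [-5.8, 0, 0.5, 0, -70, 0, 255],
    [-5.8, 0, 0.5, 0, -70, 0, 255],
    [-5.8, 0, 0.5, 0, -70, 0, 255],
    [-5.8, 0, 0.5, 0, -70, 0, 255],
    [-5.8, 0, 0.5, 0, -70, 0, 255],
  ],
)

```text
t: 6.2
eef_pos: [0.4594, -0.0472, 0.3435]
tcp_rot: [-0.044, 0.839, 0.036, 0.542]
wrist_force: [0.4, -0.3, 0.4]
grip_width: -0.003
```

```bash
python3 - <<'E'
from h import *
st=ctrl.read_state(); im=snapshot("wrist"); s2=snapshot("side")
cv2.imwrite("pics/w3.png",np.hstack([cv2.resize(im,(400,250)),cv2.resize(s2[100:350,200:600],(400,250))])[:,:,::-1])
print(st["t"],st["eef_pos"],st["qpos"],st["wrist_force"],R.from_quat(st["tcp_rot"]).as_matrix())
B=box([.5799,.0126],.0899)
for p in [(-.115,0,.135),(-.055,0,.135)]: print(tool(st,B(*p)))
E
```

```text
6.2 [ 0.4594 -0.0472  0.3435] [-0.8055 -0.69   -1.0254  0.3061  0.8154 -0.4844] [ 0.4451 -0.3109  0.4141] [[-0.4089 -0.1131  0.9055]
 [-0.0351  0.9935  0.1083]
 [-0.9119  0.0125 -0.4102]]
[18.5979  4.5913  9.6329]
[16.1353  4.4504 15.1024]
```

View pics/w3.png

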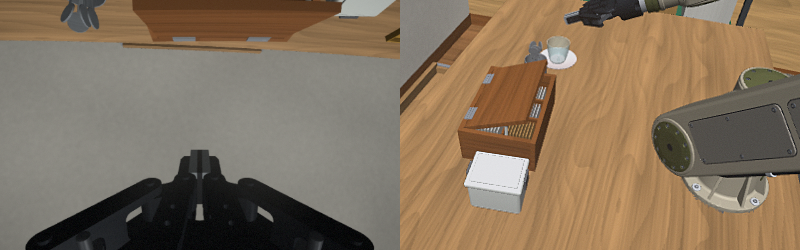

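The left half shows the hand raised above the box; the right half is the side view, with the lid plainly ajar and the bystanders in place. The flat pose is out of reach because joint 3 is at its limit, so I fit a simple arm model to find a reachable pitch.

```bash
cat > kin.py <<'E'
from h import *
from scipy.optimize import least_squares
D=[([-1.3376,.3139,.0451,1.3036,0,1.4312],[.2093,-.5351,.2305]),([-.1358,.2283,-.1214,1.2225,0,.3739],[.5265,.0088,.2095]),
([-.1405,.2522,-.215,1.1046,0,-.2216],[.5257,.0064,.1598]),([-.2038,-.009,-.3538,1.2268,0,-.2856],[.4071,-.0025,.2249]),
([-.8055,-.69,-1.0254,.3061,.8154,-.4844],[.4594,-.0472,.3435])]
def fk(q,k):
    L1,L2,h,d,a,c,L3=k; A=R.from_euler('z',q[0]); r=lambda t,v:R.from_euler('y',t).apply(v)
    p=q[1]-q[2]+q[3]
    W=A*R.from_euler('y',p)*R.from_euler('z',q[4])
    return A.apply(np.array([0,d,h])+r(q[1],[0,0,L1])+r(q[1]-q[2],[L2,0,0])+r(p,[a,0,c]))+W.apply([L3,0,0]),W
def fit():
    return least_squares(lambda k:np.concatenate([fk(q,k)[0]-p for q,p in D]+[0.001*(np.array(k)-k0)]),k0)
k0=np.array([.4,.4,.3,.1,.05,0,.2])
E
python3 - <<'E'
from kin import *
f=fit();k=f.x;print(k,f.fun[:15]); print(fk(D[4][0],k)[1].as_matrix()[:,0])
B=box([.5799,.0126],.0899); lo=np.array([-2.76,-.86,-1.03,-2.2,-1.47]);hi=np.array([2.76,1.69,1.26,2.34,1.5])
def ik(P,pit):
    z=R.from_euler('z',.0899).apply([np.cos(pit),0,-np.sin(pit)])
    g=least_squares(lambda q:np.r_[fk(q,k)[0]-P,.2*(fk(q,k)[1].apply([1,0,0])-z)],[-.15,.1,-.5,1,0],bounds=(lo,hi))
    return g.x,1e3*np.linalg.norm(g.fun)
for pt in [(-.12,0,.18),(-.115,0,.15),(-.06,0,.125),(.0,0,.24),(.085,0,.25)]:
  for d in (30,40,50,60): q,e=ik(B(*pt),np.radians(d)); print(pt,d,q,round(e,1))
E
```

```text
[0.5168 0.4286 0.2905 0.08   0.1378 0.0018 0.3   ] [ 0.0012 -0.0048 -0.0001  0.0004 -0.     -0.0003 -0.0065  0.001   0.0003
  0.001  -0.0001 -0.0003 -0.0003  0.      0.0004]
[ 0.9055  0.1082 -0.4102]
(-0.12, 0, 0.18) 30 [-0.5226 -0.3374 -1.03    0.1966  0.5247] 52.0
(-0.12, 0, 0.18) 40 [-0.4244 -0.3487 -1.03    0.195   0.3805] 22.3
(-0.12, 0, 0.18) 50 [-0.36   -0.3319 -0.9849  0.2707  0.2833] 0.0
(-0.12, 0, 0.18) 60 [-0.2975 -0.2481 -0.8172  0.5107  0.19  ] 0.0
(-0.115, 0, 0.15) 30 [-0.5162 -0.2252 -1.03    0.1269  0.5269] 60.2
(-0.115, 0, 0.15) 40 [-0.4111 -0.2453 -1.03    0.1293  0.3704] 30.8
(-0.115, 0, 0.15) 50 [-0.3514 -0.2459 -1.03    0.1393  0.278 ] 0.4
(-0.115, 0, 0.15) 60 [-0.2913 -0.1855 -0.861   0.4034  0.1871] 0.0
(-0.06, 0, 0.125) 30 [-0.3781 -0.0073 -1.03   -0.1887  0.4121] 52.2
(-0.06, 0, 0.125) 40 [-0.3175 -0.0284 -1.03   -0.1569  0.3052] 21.8
(-0.06, 0, 0.125) 50 [-0.277  -0.0445 -0.9784 -0.0276  0.2327] 0.0
(-0.06, 0, 0.125) 60 [-0.2344 -0.0183 -0.8014  0.287   0.16  ] 0.0
(0.0, 0, 0.24) 30 [-0.2843 -0.1365 -1.03   -0.3207  0.3219] 3.7
(0.0, 0, 0.24) 40 [-0.2528 -0.175  -0.8754  0.0274  0.2604] 0.0
(0.0, 0, 0.24) 50 [-0.2199 -0.1402 -0.6953  0.3415  0.1973] 0.0
(0.0, 0, 0.24) 60 [-0.189  -0.0604 -0.5117  0.6128  0.1381] 0.0
(0.085, 0, 0.25) 30 [-0.2061  0.0283 -0.878  -0.3632  0.2554] 0.0
(0.085, 0, 0.25) 40 [-0.1856 -0.0104 -0.7077  0.0199  0.21  ] 0.0
(0.085, 0, 0.25) 50 [-0.164   0.0202 -0.523   0.3455  0.1622] 0.0
(0.085, 0, 0.25) 60 [-0.1428  0.095  -0.3279  0.6361  0.1156] 0.0
```

The model says 55° below horizontal works: enter along the finger axis, then follow the arc. A turn-only move first settles which pose the next shifts count from.

Emit:
carry_out(
  series=[
    [0, 0, 0, 0, 30, 0, 255],
    [0, 0, 0, 0, 30, 0, 255],
    [0, 0, 0, 0, 30, 0, 255],
    [0, 0, 0, 0, 30, 0, 255],
  ],
)

```text
t: 6.8
eef_pos: [0.4621, -0.0457, 0.3436]
tcp_rot: [-0.054, 0.95, 0.025, 0.306]
wrist_force: [0.6, -0.3, 0.1]
grip_width: 0.001
```

```bash
cat > tgt.py <<'E'
from h import *
st=ctrl.read_state(); B=box([.5799,.0130],.0899); pit=np.radians(55)
print(st["t"],st["eef_pos"],st["qpos"],st["wrist_force"])
Rt=R.from_euler('z',.0899+np.pi)*R.from_euler('x',np.pi)*R.from_euler('y',pit-np.pi/2)
print("rotvec deg",np.degrees((R.from_quat(st["tcp_rot"]).inv()*Rt).as_rotvec()))
for p in [(-.13,0,.2),(-.072,0,.122),(-.003,0,.205),(.033,0,.226),(.084,0,.234),(.097,0,.233)]: print(p,tool(st,B(*p)))
E
python3 tgt.py
```

```text
6.8 [ 0.4621 -0.0457  0.3436] [-0.5103 -0.3905 -0.5339  0.9065  0.36   -0.5278] [ 0.6125 -0.292   0.1209]
rotvec deg [1.5835 0.7081 0.9038]
(-0.13, 0, 0.2) [ 8.9042  4.619  11.3578]
(-0.072, 0, 0.122) [ 8.7493  4.347  21.0729]
(-0.003, 0, 0.205) [-1.6972  4.2593 18.3593]
(0.033, 0, 0.226) [-5.8455  4.1836 18.7542]
(0.084, 0, 0.234) [-10.4526   4.0472  21.0794]
(0.097, 0, 0.233) [-11.4495   4.0083  21.9188]
```

Emit:
carry_out(
  series=[
    [8.9, 4.6, 11.4, 1.6, 0.7, 0.9, 255],
    [8.9, 4.6, 11.4, 1.6, 0.7, 0.9, 255],
    [8.9, 4.6, 11.4, 1.6, 0.7, 0.9, 255],
    [8.9, 4.6, 11.4, 1.6, 0.7, 0.9, 255],
    [8.9, 4.6, 11.4, 1.6, 0.7, 0.9, 255],
  ],
)

```text
t: 7.42
eef_pos: [0.449, 0.0003, 0.2]
tcp_rot: [-0.041, 0.952, 0.012, 0.302]
wrist_force: [0.2, 0.7, 1.1]
grip_width: 0.001
```

```bash
python3 tgt.py; python3 - <<'E'
from h import *
im=snapshot("wrist"); s2=snapshot("side")
cv2.imwrite("pics/w4.png",np.hstack([im[:,:],cv2.resize(s2[130:330,220:420],(400,400))])[:,:,::-1][:, 240:])
E
```

```text
7.425 [0.449  0.0003 0.2   ] [-0.3444 -0.3869 -0.8923  0.4957  0.2418 -0.3594] [0.2357 0.725  1.1321]
rotvec deg [-0.1826  0.1579 -0.163 ]
(-0.13, 0, 0.2) [-0.1253  0.0911  0.0873]
(-0.072, 0, 0.122) [-0.3756  0.1229  9.8041]
(-0.003, 0, 0.205) [-10.7962   0.1435   6.9915]
(0.033, 0, 0.226) [-14.9487   0.1564   7.3476]
(0.084, 0, 0.234) [-19.5789   0.1768   9.6302]
(0.097, 0, 0.233) [-20.5842   0.1823  10.4606]
```

View pics/w4.png

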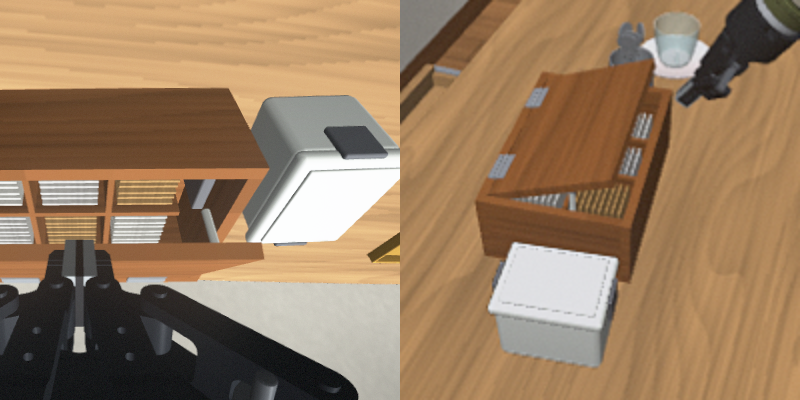

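The left half (wrist) looks through the gap into the compartments, with the finger centred in front of the lid edge at about row 245. The right half (side) shows the hand in front of the box and everything undisturbed. I enter along the finger axis.

Emit:
carry_out(
  series=[
    [-0.2, 0.1, 4, 0, 0, 0, 255],
    [-0.3, 0.1, 7, 0, 0, 0, 255],
    [-0.4, 0.1, 8.5, 0, 0, 0, 255],
    [-0.4, 0.1, 9.4, 0, 0, 0, 255],
    [-0.4, 0.1, 9.4, 0, 0, 0, 255],
  ],
)

```text
t: 8.15
eef_pos: [0.5057, 0.0063, 0.1242]
tcp_rot: [-0.041, 0.953, 0.013, 0.3]
wrist_force: [0.4, 0.4, 0.2]
grip_width: -0.0
```

```bash
python3 tgt.py
```

```text
8.15 [0.5057 0.0063 0.1242] [-0.2668 -0.1449 -0.9564  0.1777  0.1992 -0.2928] [0.4454 0.399  0.2111]
rotvec deg [-0.1477  0.0077 -0.1874]
(-0.13, 0, 0.2) [ 0.1974 -0.0239 -9.3905]
(-0.072, 0, 0.122) [-0.0785  0.0021  0.3257]
(-0.003, 0, 0.205) [-10.4916   0.0288  -2.5143]
(0.033, 0, 0.226) [-14.645    0.0433  -2.1691]
(0.084, 0, 0.234) [-19.2812   0.0643   0.1015]
(0.097, 0, 0.233) [-20.2886   0.0697   0.9291]
```

No contact. Now lift in steps to the first waypoint.

Emit:
carry_out(
  series=[
    [-1, 0, -0.2, 0, 0, 0, 255],
    [-2, 0, -0.5, 0, 0, 0, 255],
    [-3, 0, -0.7, 0, 0, 0, 255],
    [-4, 0, -1, 0, 0, 0, 255],
    [-5, 0, -1.2, 0, 0, 0, 255],
    [-5, 0, -1.2, 0, 0, 0, 255],
  ],
)

```text
t: 8.9
eef_pos: [0.5383, 0.0097, 0.1633]
tcp_rot: [-0.041, 0.953, 0.013, 0.3]
wrist_force: [-19.5, -1.8, 10.6]
grip_width: -0.001
```

The force is larger than expected and acts along the lid, so I stop and look.

```bash
python3 tgt.py; python3 - <<'E'
from h import *
im=snapshot("wrist"); s2=snapshot("side")
cv2.imwrite("pics/w5.png",np.hstack([im[:,120:520],cv2.resize(s2[130:330,220:420],(400,400),interpolation=cv2.INTER_CUBIC)])[:,:,::-1])
print(ctrl.read_state()["joint_efforts"],ctrl.read_state()["wrist_torque"])
E
```

```text
8.9 [0.5383 0.0097 0.1633] [-0.2331 -0.1332 -0.8312  0.2872  0.1802 -0.2645] [-19.5193  -1.8355  10.5657]
rotvec deg [-0.1507 -0.0729 -0.1797]
(-0.13, 0, 0.2) [ 5.1331 -0.0871 -8.0605]
(-0.072, 0, 0.122) [ 4.8435 -0.0607  1.6552]
(-0.003, 0, 0.205) [-5.5656 -0.0355 -1.1994]
(0.033, 0, 0.226) [-9.7195 -0.0216 -0.86  ]
(0.084, 0, 0.234) [-14.3589  -0.0011   1.404 ]
(0.097, 0, 0.233) [-15.3675   0.0043   2.2302]
[  0.9233 -18.4345  35.198   -9.0437   1.2356   0.0066] [-0.294   1.9917 -0.0121]
```

View pics/w5.png

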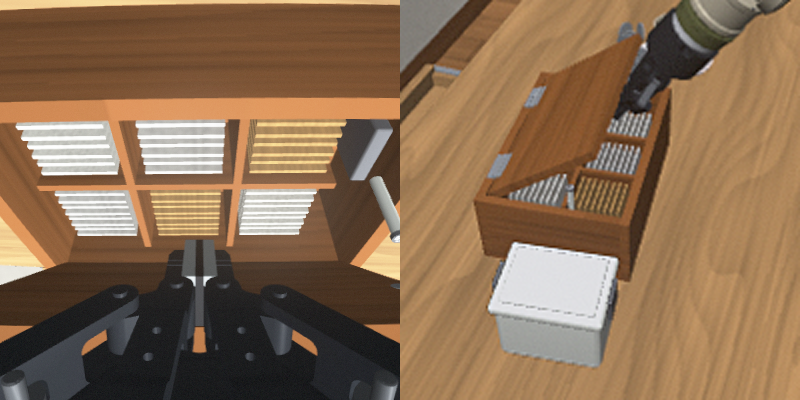

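The lid is up to about 35° and the box hasn't moved (its corners in the side crop are at the same pixels as before). The lid edge at row 320 has come up against the finger's knuckle, so the finger is in too deep. I back it off along its axis.

Emit:
carry_out(
  series=[
    [0, 0, -0.6, 0, 0, 0, 255],
    [0, 0, -1.2, 0, 0, 0, 255],
    [0, 0, -1.8, 0, 0, 0, 255],
    [0, 0, -1.8, 0, 0, 0, 255],
  ],
)

```text
t: 9.5
eef_pos: [0.5291, 0.0086, 0.178]
tcp_rot: [-0.041, 0.953, 0.013, 0.301]
wrist_force: [-2.9, 0.1, -0.4]
grip_width: -0.0
```

```bash
python3 tgt.py
```

```text
9.5 [0.5291 0.0086 0.178 ] [-0.2428 -0.1732 -0.822   0.3356  0.186  -0.2726] [-2.9113  0.1305 -0.3809]
rotvec deg [-0.1595  0.0564 -0.1684]
(-0.13, 0, 0.2) [ 5.2023 -0.0491 -6.3346]
(-0.072, 0, 0.122) [ 4.9347 -0.0212  3.3817]
(-0.003, 0, 0.205) [-5.4809  0.0015  0.5507]
(0.033, 0, 0.226) [-9.634   0.0147  0.8994]
(0.084, 0, 0.234) [-14.2683   0.0346   3.1739]
(0.097, 0, 0.233) [-15.275    0.0399   4.0024]
```

Force is down to about 3 N, just the lid. I replan the arc with only about 22 mm of finger under the lid.

```bash
sed -i 's/^for p in .*/for p in [(-.035,0,.2),(-.017,0,.22),(.027,0,.245),(.056,0,.2525),(.086,0,.254),(.096,0,.254)]: print(p,tool(st,B(*p)))/' tgt.py; python3 tgt.py
```

```text
9.5 [0.5291 0.0086 0.178 ] [-0.2428 -0.1732 -0.822   0.3356  0.186  -0.2726] [-2.9113  0.1305 -0.3809]
rotvec deg [-0.1595  0.0564 -0.1684]
(-0.035, 0, 0.2) [-2.5743 -0.011  -0.878 ]
(-0.017, 0, 0.22) [-5.1965 -0.005  -1.4813]
(0.027, 0, 0.245) [-10.2342   0.0111  -1.0005]
(0.056, 0, 0.2525) [-13.0389   0.0223   0.0512]
(0.086, 0, 0.254) [-15.5808   0.0342   1.6516]
(0.096, 0, 0.254) [-16.3993   0.0382   2.226 ]
```

Emit:
carry_out(
  series=[
    [-0.9, 0, -0.3, 0, 0, 0, 255],
    [-1.8, 0, -0.6, 0, 0, 0, 255],
    [-2.6, 0, -0.9, 0, 0, 0, 255],
    [-3.5, 0, -1.1, 0, 0, 0, 255],
    [-4.4, 0, -1.3, 0, 0, 0, 255],
    [-5.2, 0, -1.5, 0, 0, 0, 255],
    [-5.2, 0, -1.5, 0, 0, 0, 255],
  ],
)

```text
t: 10.38
eef_pos: [0.5636, 0.0116, 0.2202]
tcp_rot: [-0.041, 0.953, 0.013, 0.301]
wrist_force: [-1.5, -0.3, -0.3]
grip_width: -0.002
```

Light contact. On along the arc to about 1.5 rad.

Emit:
carry_out(
  series=[
    [-1.3, 0, 0.1, 0, 0, 0, 255],
    [-2.6, 0, 0.2, 0, 0, 0, 255],
    [-3.8, 0, 0.4, 0, 0, 0, 255],
    [-5, 0, 0.5, 0, 0, 0, 255],
    [-6, 0, 0.8, 0, 0, 0, 255],
    [-7, 0, 1.2, 0, 0, 0, 255],
    [-7.8, 0, 1.5, 0, 0, 0, 255],
    [-7.8, 0, 1.5, 0, 0, 0, 255],
  ],
)

```text
t: 11.38
eef_pos: [0.6356, 0.0178, 0.2518]
tcp_rot: [-0.041, 0.953, 0.013, 0.301]
wrist_force: [-0.3, -0.5, -0.7]
grip_width: -0.003
```

```bash
python3 tgt.py
```

```text
11.375 [0.6356 0.0178 0.2518] [-0.1665 -0.022  -0.4963  0.5005  0.1436 -0.2086] [-0.3131 -0.4539 -0.6745]
rotvec deg [-0.1421  0.0099 -0.1667]
(-0.035, 0, 0.2) [10.424  -0.0149 -0.9717]
(-0.017, 0, 0.22) [ 7.8022 -0.0088 -1.5771]
(0.027, 0, 0.245) [ 2.7641  0.0071 -1.1004]
(0.056, 0, 0.2525) [-0.0414  0.0178 -0.051 ]
(0.086, 0, 0.254) [-2.5846  0.0292  1.5473]
(0.096, 0, 0.254) [-3.4036  0.033   2.121 ]
```

Emit:
carry_out(
  series=[
    [-0.9, 0, 0.5, 0, 0, 0, 255],
    [-1.8, 0, 1, 0, 0, 0, 255],
    [-2.6, 0, 1.5, 0, 0, 0, 255],
    [-3.4, 0, 2.1, 0, 0, 0, 255],
    [-3.8, 0, 2.4, 0, 0, 0, 255],
    [-3.8, 0, 2.4, 0, 0, 0, 255],
    [-3.8, 0, 2.4, 0, 0, 0, 255],
  ],
)

```text
t: 12.25
eef_pos: [0.6794, 0.0218, 0.2536]
tcp_rot: [-0.041, 0.953, 0.013, 0.3]
wrist_force: [-0.9, 0.4, 0.9]
grip_width: -0.005
```

```bash
python3 tgt.py|head -1; python3 - <<'E'
from h import *
s1=snapshot("top"); s2=snapshot("side")
cv2.imwrite("pics/w6.png",np.hstack([cv2.resize(s1[90:250,190:390],(500,400)),cv2.resize(s2[100:340,220:400],(300,400))])[:,:,::-1])
E
```

```text
12.25 [0.6794 0.0218 0.2536] [-0.1443  0.0619 -0.4056  0.5055  0.1312 -0.1899] [-0.9265  0.3801  0.947 ]
```

View pics/w6.png

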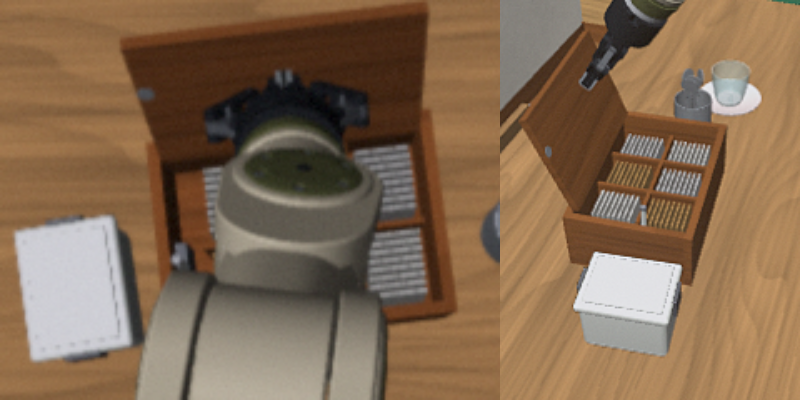

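The lid has fallen over backwards to its stop, the box is in place, and the finger is free. I withdraw back and up.

Emit:
carry_out(
  series=[
    [2, 0, -4, 0, 0, 0, 255],
    [5, 0, -8, 0, 0, 0, 255],
    [8, 0, -12, 0, 0, 0, 255],
    [11.8, 0, -18, 0, 0, 0, 255],
    [11.8, 0, -18, 0, 0, 0, 255],
    [11.8, 0, -18, 0, 0, 0, 255],
    [11.8, 0, -18, 0, 0, 0, 255],
    [11.8, 0, -18, 0, 0, 0, 255],
  ],
)

```text
t: 13.35
eef_pos: [0.481, 0.0047, 0.3324]
tcp_rot: [-0.041, 0.953, 0.013, 0.299]
wrist_force: [0.6, 0.8, 0.4]
grip_width: 0.0
```

```bash
python3 - <<'E'
from h import *
st=ctrl.read_state(); print(st["t"],st["eef_pos"],st["wrist_force"],np.abs(st["dq"]).max())
s1=snapshot("top"); s2=snapshot("side")
cv2.imwrite("pics/w7.png",np.hstack([cv2.resize(s1[90:250,190:490],(500,400)),cv2.resize(s2[100:340,220:400],(300,400))])[:,:,::-1])
B=box([.5799,.0126],.0899)
a=cv2.imread("pics/side0.png").astype(int); b=s2[:,:,::-1].astype(int); d=np.abs(a-b).sum(2)
for n,(x0,x1,y0,y1) in dict(caddy=(266,330,270,312),cup=(346,378,136,166),boxfront=(262,335,240,268)).items(): print(n,np.mean(d[y0:y1,x0:x1]>60))
print(proj("side",[B(-.1,.14,0),B(-.1,.14,.11),B(-.1,-.14,.11),B(.1,.14,0)]))
E
```

```text
13.35 [0.481  0.0047 0.3324] [0.5663 0.7906 0.3891] 0.003455077980647921
caddy 0.0
cup 0.0010416666666666667
boxfront 0.0
[[334.3567 271.8722]
 [334.6999 243.2473]
 [356.672  174.1611]
 [262.2799 257.3848]]
```

View pics/w7.png

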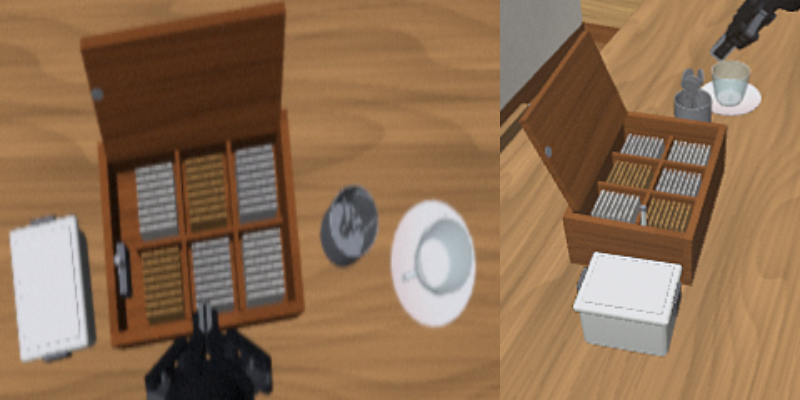

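The lid rests open at its stop and the bystanders and box have not moved. The hand is at z = 0.33, clear of everything, so I hand in.

```bash
python3 -c "
from workcell import ctrl
print(ctrl.hand_in())"
```

```text
the job is handed in; nothing more can be done
None
```

The tea box is open and handed in at about 13.4 s of the 48 s allowed. I pressed the lid near its front edge with about 4–5 N until the catch let go, then drew the finger away and the lid sprang ajar. I then reached under the front edge and pushed the lid over backwards onto its stop.

**Last checks:**
- The final top and side pictures show the lid resting open.
- Comparing the side picture with the first one shows no change at the box front, the caddy or the cup. I checked the spoon holder only by eye, and it also looks unmoved.
- The hand is about 0.33 m above the counter and still. The wrist reads about 1 N, which is its usual free reading.

**What did not go smoothly:**
- **Flat reach:** the first, nearly level approach was beyond joint 3's limit, so I approached at 55° below horizontal instead.
- **Push force:** early in the lift the lid's edge jammed against the finger's knuckle and the wrist force reached about 22 N, more than the push needed. I stopped, backed off 18 mm and finished with 3 N or less in the readings I took. The pictures show no movement of the box from this.

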